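Pry open the sensor box and release its clamp

ROBOT

A 6-joint arm with a two-finger parallel gripper is mounted at the origin on the work surface. World frame = base frame: x ahead of the robot, y to its left, z up, the work surface at z = 0. Lengths are in m, angles in rad, forces in N, time in s.
With the tool pointing down it reaches from about 0.35 to 0.975 m from the base axis. Payload 4.9 kg.
Tool frame: the origin (TCP) lies at the very end of the fingers, on their centre line; the grasp point (between the pads) lies 19 mm behind it; z points along the fingers, y is the line along which they close (so a half turn about z gives the same grasp; the last joint's range is limited). The gripper opens to 85 mm and grips with 20 to 120 N. Pads are 22 mm wide; open, the fingers measure 114 mm over their backs; the gripper's body (76 mm by 85 mm) begins 54 mm behind the grasp point. The pads swing forward as they close: fully open they stand 13 mm farther back than shut.
Start: joints at [1.04, 0.053, 1.613, -0, 1.476, -0.119], TCP at [0.25, 0.573, 0.231] pointing down, gripper open.
Joint ranges: [-3.01, 3.01], [-1.01, 2.22], [0.06, 2.58], [-1.02, 4.17], [0.09, 2.62], [-3.14, 3.14]. Speed limits (rad/s): [2.57, 2.57, 3.14, 3.14, 3.14, 3.14].

INTERFACE

Orientations are given as a unit quaternion [w, x, y, z].
In Python, from plant import monitor, vision, manip gives the robot as it stands. The module is installed in compiled form; this text tells all that it offers.
- The arm moves only by the tool arm_command, never from a script. Its argument "rows" is a list of rows, each a list of 3 entries, a list of its own where there are three numbers: the finger opening in mm, from 0 to 85.4, then the shift along the world's x, y, z in units of 30 cm (1.0 is 30 cm), then the turn, a rotation vector about the world's x, y, z in units of pi/2 rad (1.0 is pi/2 rad). In form: [[claw, [x, y, z], [wx, wy, wz]], ...]. A call has 1 to 12 rows; each row is the pose to reach, as a shift and turn from the pose commanded when the call began; what a row does not reach only later rows make up. A row lasts 1/12 s, in which the tool goes at most 41.7 mm and 7.16 degrees, less where a joint would pass 70% of its speed; a pose out of reach is approached as far as the arm can. A call with a number of a shift or a turn outside -1 to 1 is refused whole. A call with a gripper value outside its range is refused whole. The fingers move at their own pace and stop on an object; the grip force is fixed at half the most. Time passes only in rows, so rows that repeat a pose let the fingers close. It gives the time, the measured TCP pose, the force, the opening and the grip force at its end, in the units of the state.
- monitor.state(): the state, without advancing time (a new reading comes with each control period).
- vision.grab_frame(name): name is "scene" or "top" or "wrist"; returns a dict with "color" (400x640x3 uint8, red, green, blue), "z_map" (400x640 float32, m along the optical axis (not along the pixel's ray), 0 where there is no reading), "mtx" (3x3 intrinsics, pixels), "R" (3x3) and "t" (3): a world point X has camera coordinates R X + t. Camera axes: x right, y down, z forward; pixel columns grow to the right and rows downward; lengths in m; the calibration is good to about 2 mm. The wrist camera is an equidistant fisheye: a pixel r from the principal point sees the ray r / f radians off the axis. A picture is of the moment at which its call begins.
- manip.job_done(): hands the job in; it is judged then, once.
The state is a dict: "time": time; "joint_pos": joint angles; "joint_vel": joint speeds; "joint_efforts": joint torques, N m; "tool_pos": TCP position; "tool_rot": TCP orientation; "contact_force": force on the tool from outside, world axes, zero at the start; "ft_torque": the same for the moment, N m; "gripper_width": opening from 0.0 (shut) to 1.0 (fully open); "grasp_force": force on a finger pad.
Only numpy, scipy, OpenCV 4.12 (cv2) and the standard library are available. Lean on these libraries where they do the work, as an engineer would, in place of code of your own. Each camera call takes 0.05 s, during which the arm holds its last target. There are 200 camera calls.

TASK

Pick up the spatula from its mat and use its blade in the gap above the blue sill to lever the sensor box's hinged cover open until it stands past upright and stays there; only the spatula, never the gripper, may touch the cover. Then swing the orange clamp lever inside the box all the way over to its other side. Finish with the spatula lying on its mat again, and leave the cheese, the jar, the brass weight and the beaker where they stand.

Things in the scene. Friction and masses are not known exactly. Their poses are not given: they have to be found in the camera images.
- sensor_box: White box fixed to the table, 130 (x) x 160 (y) x 60 mm high, walls 6 mm, closed by a grey cover plate. Origin: centre of its underside; -x is its front (towards the robot). A blue sill (70 mm wide in y, top at z = 50) sticks out 24 mm from the middle of its front. Inside, a green socket block 50 x 70 mm (top at z = 22) below the clamp lever.
- pry_gap (a point): Middle of the mouth of the pry gap above the sill, under the cover's front edge: 65 mm in front of the box's centre, z = 55 mm. The gap is 70 mm wide and 10 mm high (z 50 to 60). The blade goes in along the box's +x; up to 30 mm deep stays clear of the clamp lever.
- cover_hinge (a point): Middle of the cover's hinge line, along the box's y, at the top of the back wall (65 mm behind the box's centre, z = 60 mm).
- cover: The cover: grey plate 130 x 160 x 6 mm with a blue strip along the middle of its front edge. Origin on the hinge line at the plate's underside; the plate reaches 130 mm along its own -x. Its z axis is upright when shut; its tilt grows as the front edge rises: 1.57 rad upright, 1.95 fully open, leaning away from the robot. A stiff hinge: it stays where left, about 2 N at the edge.
- clamp (a joint): Angle of the orange clamp lever: about 0 when clamped (it leans 0.7 rad from vertical to the box's -y side), 1.4 when released (it leans 0.7 rad to the +y side). It stays where it is left.
- clamp_pivot (a point): Pivot of the clamp lever, its axis along the box's x: 12 mm in front of the box's centre, on y = 0, z = 26 mm.
- clamp_tip (a point): Middle of the clamp lever's round cross-bar end (10 mm thick, 16 mm long in the box's x), 27 mm from the pivot. The stem is 12 x 7 mm.
- spatula: Loose spatula, about 60 g. Black square handle 110 x 16 x 16 mm; origin: centre of the handle's underside, x towards the blade, z up. The steel blade, 22 mm wide and 2.5 mm thick, runs from the handle's end (x = 55) to x = 130 mm, its middle plane 8 mm above the handle's underside. Balance point x = 12 mm.
- spatula_tip (a point): Middle of the blade's front edge, 130 mm ahead of the spatula's origin, 8 mm above the handle's underside.
- mat: Blue mat fixed on the table, 270 x 130 x 3 mm, the spatula's place, on the left or the right of the box. Origin: centre of its underside; x along its length.
- cheese: Yellow block of cheese 75 x 50 x 30 mm on the white tray, bystander. Origin: centre of the underside.
- jar: Amber jar, 48 mm wide, 60 mm high, on the white tray (200 x 140 x 18 mm), bystander. Origin: centre of the underside.
- weight: Brass weight, 34 mm wide, 46 mm high, just to the right of the box, bystander. Origin: centre of the underside.
- beaker: Clear beaker, 50 mm wide, 60 mm high, just to the left of the box, bystander. Origin: centre of the underside.
Not all that is in view belongs to the job. There is more than one size of the spatula; the one meant has the size given above. What is shaped like the sensor_box but purple is not meant.

How it is judged:
By the outcome, as a careful person would: the job done as asked, in the order asked, and still so for the second after the job is handed in, with the robot touching nothing.
It also fails if it takes over 59 s, if anything falls off the work surface, if the arm or the gripper's body presses on something with over 40 N, if the wrist force passes 120 N, or if a joint passes its speed limit or range.

## Working session

There is one attempt and no reset: what is moved stays moved. The work goes in short steps, Python scripts to look and compute and a tool call to move; the robot and the scene stay as the last step left them, time stands still between calls to the robot, and variables do not carry over. Pictures are saved under pics/ and viewed, at most 13 in all, crops included, and the job is handed in when it is done.

Besides the shell and the picture viewer there is one more tool, called after ">>>" by a JSON object that holds its "op" and its "data", one argument or row to a line. arm_command: Moves the arm, as the interface text tells. Shifts and turns lie within -1 to 1; 1 stands for 30 cm of shift or pi/2 rad of turn. Its arguments: {"type":"object","properties":{"rows":{"type":"array"}},"required":["rows"]}

```bash
mkdir -p pics; cat > h.py <<'E'
import numpy as np, cv2
from plant import monitor, vision, manip
def grab(n):
    f=vision.grab_frame(n); np.savez(f'{n}.npz',**f); return f
def load(n): return dict(np.load(f'{n}.npz'))
def w(f,u,v,z=None):
    "pixel->world; from depth or on the plane world z"
    K,R,t=f['mtx'],f['R'],f['t']
    r=np.linalg.inv(K)@[u,v,1]
    if z is None: return R.T@(r*f['z_map'][int(v),int(u)]-t)
    c=-R.T@t; d=R.T@r; return c+d*(z-c[2])/d[2]
def save(p,img): cv2.imwrite(p,cv2.cvtColor(img,cv2.COLOR_RGB2BGR))
E
python3 - <<'E'
from h import *
a=grab('top');b=grab('scene')
save('pics/top.png',a['color']);save('pics/scene.png',b['color'])
s=monitor.state();print(s['time'],s['tool_pos'],s['tool_rot'],s['contact_force'],s['gripper_width'])
print(a['mtx'],a['R'],a['t'])
E
```

```text
0.1 [0.24986045 0.5722602  0.23015421] [-3.09528268e-04  2.04439130e-01  9.78878816e-01 -9.00010625e-04] [0.49831244 0.11955663 0.57511457] 0.9954538343284169
[[461.65806326   0.         318.80397325]
 [  0.         461.65806326 198.91678856]
 [  0.           0.           1.        ]] [[-0.03014502 -0.99913878 -0.02851266]
 [-0.99631003  0.03232855 -0.07950594]
 [ 0.08035924  0.02601074 -0.99642653]] [0.02535055 0.55395426 1.05275215]
```

View pics/top.png

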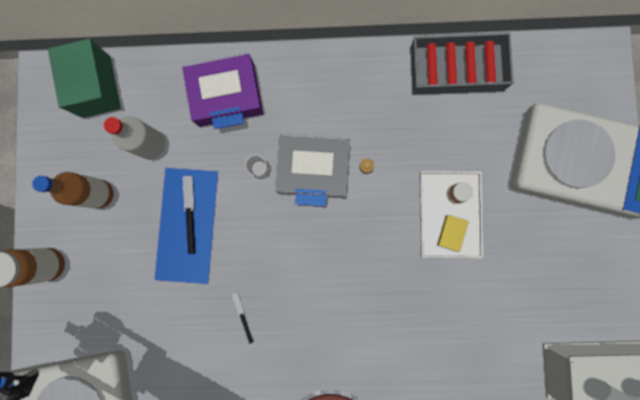

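View pics/scene.png

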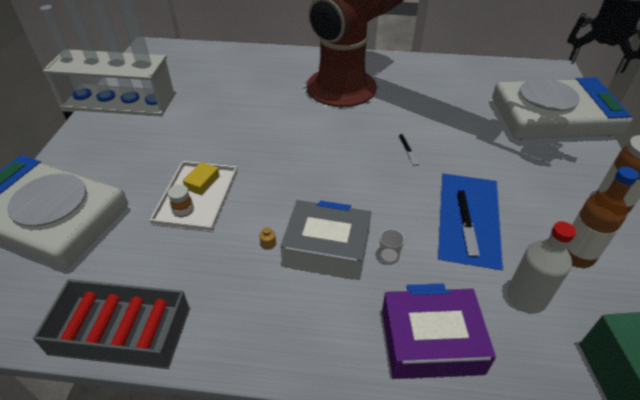

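The top view shows the grey-covered box at (313,165) with its sill at (311,198), the beaker at (257,167) and the weight at (367,166). The purple decoy box is at (222,90). There are two spatula candidates: the one on the blue mat (188,177)-(192,252), and a smaller one at (236,294)-(252,342). I'll measure both and confirm in a crop.

```bash
python3 - <<'E'
from h import *
f=load('top');c=f['color']
a=cv2.resize(c[160:345,150:262],None,fx=4,fy=3.2,interpolation=cv2.INTER_CUBIC)
a=cv2.resize(c[165:350,150:262],None,fx=3.2,fy=3.2,interpolation=cv2.INTER_CUBIC)
b=cv2.resize(c[125:217,240:382],None,fx=3,fy=3,interpolation=cv2.INTER_CUBIC)
im=np.zeros((592,800,3),np.uint8); im[:a.shape[0],:a.shape[1]]=a; im[:b.shape[0],370:370+b.shape[1]]=b
save('pics/crop.png',im)
for n,u,v,z in [('tip',188,177,.011),('end',192,252,.02),('tip2',236,294,.005),('end2',252,342,.01)]:print(n,w(f,u,v,z))
for n,p in {'cover':[(300,180),(340,180),(285,140),(345,145)],'mat':[(170,240)],'beaker':[(257,165)],'weight':[(367,165)],'handle':[(191,230)],'blade':[(188,190)]}.items():
  for q in p: print(n,w(f,*q).round(4))
E
```

```text
tip [0.61785716 0.31827523 0.011     ]
end [0.44018077 0.30737403 0.02      ]
tip2 [0.33903343 0.20895954 0.005     ]
end2 [0.22928634 0.17251374 0.01      ]
cover [0.5949 0.0478 0.0662]
cover [ 0.592  -0.0419  0.0652]
cover [0.6863 0.079  0.0695]
cover [ 0.6697 -0.0556  0.0715]
mat [0.4696 0.3648 0.0036]
beaker [ 0.6429  0.1547 -0.0012]
weight [ 0.6261 -0.1047  0.0497]
handle [0.4915 0.3097 0.0188]
blade [0.5862 0.317  0.0157]
```

View pics/crop.png

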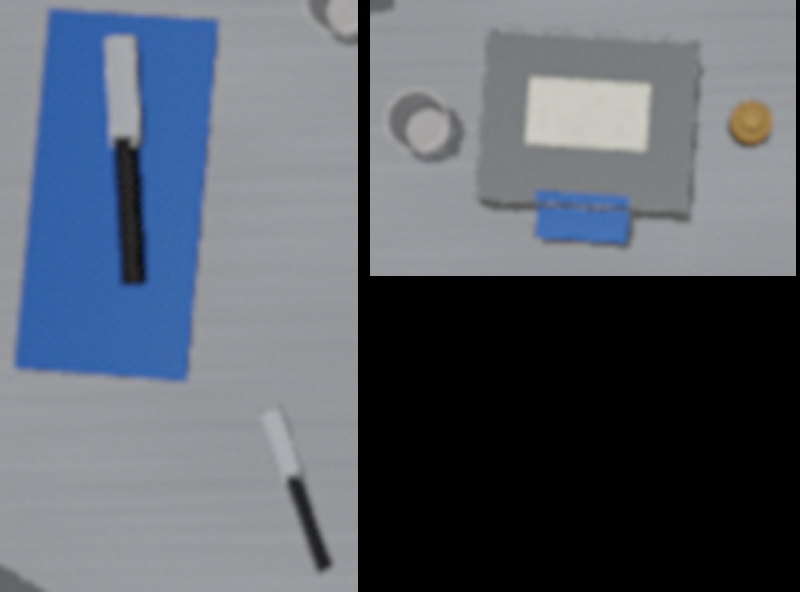

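Left crop: the mat spatula has its blade tip at (120,36) and handle end at (133,283), about 185 mm long. That matches the size given. The lower one is only about 115 mm, so it is the decoy. Right crop: cover corners at (478,203), (690,215), (487,30) and (698,42), with the sill below the front edge.

```bash
python3 - <<'E'
from h import *
f=load('top')
C=[(370,203),(690,215)]
cv=lambda u,v:((u-370)/3+240-1/3,(v)/3+125-1/3)
sp=lambda u,v:(u/3.2+150-.35,v/3.2+165-.35)
FL,FR,BL,BR=[w(f,*cv(*p),.066) for p in [(478,203),(690,215),(487,30),(698,42)]]
print(FL,FR,BL,BR)
print('sizes',[np.linalg.norm(a-b).round(4) for a,b in [(FL,FR),(BL,BR),(FL,BL),(FR,BR)]])
c=(FL+FR+BL+BR)/4; y=(FL-FR+BL-BR); print('centre',c,'yaw',np.degrees(np.arctan2(-y[0],y[1])))
S=[w(f,*cv(*p),.05) for p in [(536,241),(629,245)]]; print('sill',S,(S[0]+S[1])/2)
T=w(f,*sp(120,35),.012);E=w(f,*sp(133,284),.019);print('sp',T,E,np.linalg.norm(T-E),np.degrees(np.arctan2(*(T-E)[1::-1])))
M=np.array([w(f,*sp(*p),.003) for p in [(50,9),(217,19),(187,380),(15,367)]]);print('mat',M.round(3),M.mean(0))
# refine handle and blade from depth/colour
g=f['color'].astype(int);m=(g.max(2)<60);m[:170]=0;m[260:]=0;m[:,:180]=0;m[:,200:]=0
v,u=np.nonzero(m);P=np.array([w(f,a,b,.019) for a,b in zip(u,v)]);print('handle c',P.mean(0),P.min(0),P.max(0),len(u))
d=P[:,:2]-P[:,:2].mean(0);print(np.linalg.svd(d,full_matrices=0)[2][0])
b=(g[...,2]-g[...,0]>60);print([w(f,*q).round(4) for q in [(311,205),(305,202),(318,203)]])
E
```

```text
[0.56890606 0.10315447 0.066     ] [ 0.55474925 -0.05473035  0.066     ] [0.69983394 0.09336353 0.066     ] [ 0.68489493 -0.06527919  0.066     ]
sizes [np.float64(0.1585), np.float64(0.1593), np.float64(0.1313), np.float64(0.1306)]
centre [0.62709604 0.01912712 0.066     ] yaw -5.251979143976437
sill [array([0.54015912, 0.06172893, 0.05      ]), array([ 0.53487861, -0.0085059 ,  0.05      ])] [0.53751887 0.02661152 0.05      ]
sp [0.62117502 0.31997747 0.012     ] [0.43696159 0.30955682 0.019     ] 0.18464066820808342 3.2376751387645353
mat [[0.644 0.376 0.003]
 [0.632 0.249 0.003]
 [0.365 0.275 0.003]
 [0.378 0.403 0.003]] [0.50482815 0.32573512 0.003     ]
handle c [0.48916097 0.31129712 0.019     ] [0.44008618 0.30281857 0.019     ] [0.54103286 0.31896625 0.019     ] 253
[-0.99841817 -0.05622425]
[array([ 5.424e-01,  2.760e-02, -5.000e-04]), array([0.5463, 0.0388, 0.0497]), array([0.5432, 0.0095, 0.0471])]
```

>>> {"op": "arm_command", "data": {
  "rows": [
    [60, [0.887, -0.862, -0.433], [0, 0, 0.298]],
    [60, [0.887, -0.862, -0.433], [0, 0, 0.298]],
    [60, [0.887, -0.862, -0.433], [0, 0, 0.298]],
    [60, [0.887, -0.862, -0.433], [0, 0, 0.298]],
    [60, [0.887, -0.862, -0.433], [0, 0, 0.298]],
    [60, [0.887, -0.862, -0.433], [0, 0, 0.298]],
    [60, [0.887, -0.862, -0.433], [0, 0, 0.298]],
    [60, [0.887, -0.862, -0.433], [0, 0, 0.298]],
    [60, [0.887, -0.862, -0.433], [0, 0, 0.298]],
    [60, [0.887, -0.862, -0.433], [0, 0, 0.298]],
    [60, [0.887, -0.862, -0.433], [0, 0, 0.298]],
    [60, [0.887, -0.862, -0.433], [0, 0, 0.298]]
  ]
}}

```text
time: 1.1
tool_pos: [0.5161, 0.313, 0.1002]
tool_rot: [-0.001, -0.027, 1.0, -0.0]
contact_force: [0.5, 0.3, 0.6]
gripper_width: 0.698
grasp_force: 0.0
```

>>> {"op": "arm_command", "data": {
  "rows": [
    [60, [0, 0, -0.1], [0, 0, 0]],
    [60, [0, 0, -0.2], [0, 0, 0]],
    [60, [0, 0, -0.28], [0, 0, 0]],
    [60, [0, 0, -0.315], [0, 0, 0]],
    [40, [0, 0, -0.315], [0, 0, 0]],
    [10, [0, 0, -0.315], [0, 0, 0]],
    [0, [0, 0, -0.315], [0, 0, 0]],
    [0, [0, 0, -0.315], [0, 0, 0]],
    [0, [0, 0, -0.315], [0, 0, 0]],
    [0, [0, 0, -0.315], [0, 0, 0]],
    [0, [0, 0, -0.315], [0, 0, 0]],
    [0, [0, 0, -0.315], [0, 0, 0]]
  ]
}}

```text
time: 2.1
tool_pos: [0.518, 0.3153, 0.0097]
tool_rot: [0.002, -0.028, 1.0, 0.001]
contact_force: [-1.2, 1.2, 6.9]
gripper_width: 0.161
grasp_force: 61.5
```

>>> {"op": "arm_command", "data": {
  "rows": [
    [0, [0, 0, 0.05], [0, 0, 0]],
    [0, [0, 0, 0.15], [0, 0, 0]],
    [0, [0, 0, 0.25], [0, 0, 0]],
    [0, [-0.1, -0.05, 0.35], [0, 0, -0.02]],
    [0, [-0.2, -0.15, 0.415], [0, 0, -0.04]],
    [0, [-0.304, -0.28, 0.415], [0, 0, -0.06]],
    [0, [-0.304, -0.42, 0.415], [0, 0, -0.08]],
    [0, [-0.304, -0.55, 0.415], [0, 0, -0.089]],
    [0, [-0.304, -0.68, 0.415], [0, 0, -0.089]],
    [0, [-0.304, -0.81, 0.415], [0, 0, -0.089]],
    [0, [-0.304, -0.925, 0.415], [0, 0, -0.089]],
    [0, [-0.304, -0.925, 0.415], [0, 0, -0.089]]
  ]
}}

```text
time: 3.1
tool_pos: [0.4252, 0.0308, 0.1322]
tool_rot: [0.001, 0.046, 0.999, -0.002]
contact_force: [-0.6, 0.6, -0.8]
gripper_width: 0.168
grasp_force: 60.6
```

```bash
python3 - <<'E'
from h import *
s=monitor.state();print(s['tool_pos'],s['tool_rot'],s['gripper_width'],s['grasp_force'])
b=grab('scene');a=grab('top');c=grab('wrist')
im=np.zeros((600,800,3),np.uint8)
x=cv2.resize(b['color'][60:290,230:450],None,fx=1.8,fy=1.8,interpolation=3);im[:x.shape[0],:x.shape[1]]=x
y=cv2.resize(a['color'][120:320,240:380],None,fx=2.0,fy=2.0,interpolation=3);im[:y.shape[0],400:400+y.shape[1]]=y
z=c['color'][::2,::2];im[400:600,400:720]=z
save('pics/p1.png',im)
E
```

```text
[0.42518879 0.03075367 0.13215488] [ 0.00106345  0.04582158  0.99894776 -0.00162163] 0.16803805577215278 60.60207724571228
```

View pics/p1.png

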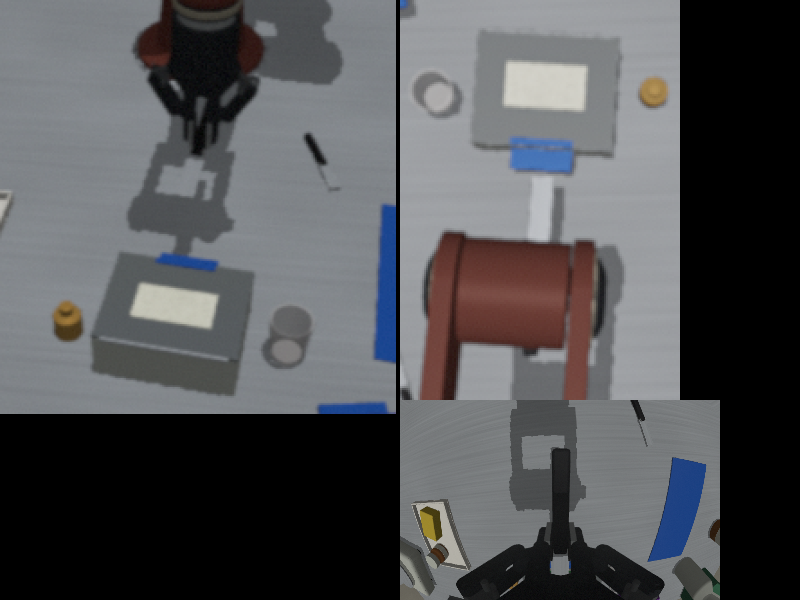

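The composite shows the spatula held with its blade pointing at the box. In the top view the tip is at about pixel (311,209). I'll measure the blade's height and pitch from depth.

```bash
python3 - <<'E'
from h import *
f=load('top');s=load('scene')
g=f['color'].astype(int)
for v in range(205,242,3):
  r=g[v,296:328]; P=w(f,310,v)
  print(v,P.round(4),[i+296 for i in range(32) if r[i].min()>170][:1],[i+296 for i in range(32) if r[i].min()>170][-1:])
T=[w(f,u,v,.137) for u,v in [(311.3,208.5),(309.3,238)]];print(T,np.degrees(np.arctan2(*(T[0]-T[1])[1::-1])))
# scene cam depth around blade
K,R,t=s['mtx'],s['R'],s['t']
for d in (0,.03,.06,.09,.1):
  p=K@(R@np.array([.4252+d,.034-.08*d,.137])+t);print(d,(p[:2]/p[2]).round(1),(p[2]).round(4),s['z_map'][int(p[1]/p[2])-3:int(p[1]/p[2])+6,int(p[0]/p[2])].round(3))
E
```

```text
205 [0.5423 0.0299 0.0018] [] []
208 [0.5272 0.0241 0.1327] [306] [315]
211 [0.5207 0.0241 0.1366] [306] [315]
214 [0.5145 0.0243 0.1352] [306] [315]
217 [0.5084 0.0246 0.1336] [306] [315]
220 [0.5021 0.0248 0.1329] [305] [315]
223 [0.4958 0.0248 0.1353] [305] [314]
226 [0.4897 0.0252 0.1325] [305] [314]
229 [0.4834 0.0253 0.1337] [305] [314]
232 [0.4772 0.0254 0.1358] [305] [314]
235 [0.471  0.0255 0.1373] [304] [314]
238 [0.4648 0.0257 0.1369] [304] [313]
241 [0.4615 0.0121 0.4238] [] []
[array([0.5257794 , 0.02120164, 0.137     ]), array([0.4648637 , 0.02710019, 0.137     ])] -5.530786522596167
0 [341.6 137.7] 1.028 [1.031 1.026 1.028 1.021 1.022 1.014 1.014 1.013 1.009]
0.03 [339.4 146.2] 1.0072 [1.006 1.008 1.01  1.013 1.008 1.008 1.003 0.998 1.   ]
0.06 [337.1 155. ] 0.9864 [0.991 0.993 0.989 0.99  0.986 0.982 0.982 0.981 0.977]
0.09 [334.6 164.3] 0.9656 [0.973 0.974 0.973 0.97  0.964 0.965 0.963 0.    0.959]
0.1 [333.8 167.4] 0.9586 [0.969 0.969 0.963 0.964 0.959 0.958 1.155 1.155 1.15 ]
```

>>> {"op": "arm_command", "data": {
  "rows": [
    [0, [0, 0.005, -0.1], [0, 0, 0]],
    [0, [0, 0.01, -0.2], [0, 0, 0]],
    [0, [0, 0.01, -0.25], [0, 0, 0]],
    [0, [0, 0.01, -0.262], [0, 0, 0]],
    [0, [0, 0.01, -0.262], [0, 0, 0]],
    [0, [0, 0.01, -0.262], [0, 0, 0]]
  ]
}}

```text
time: 3.75
tool_pos: [0.4258, 0.0405, 0.0537]
tool_rot: [0.001, 0.041, 0.999, 0.0]
contact_force: [0.3, -0.9, 0.0]
gripper_width: 0.161
grasp_force: 60.6
```

```bash
python3 - <<'E'
from h import *
s=monitor.state();print(s['tool_pos'],s['tool_rot'],s['contact_force'])
f=grab('top')
print('blade',np.median([w(f,u,v)[2] for u in range(307,313) for v in range(215,236)]))
print('sill',np.median([w(f,u,v)[2] for u in range(300,325) for v in range(198,203)]),'cover',np.median([w(f,u,v)[2] for u in range(285,340) for v in range(180,190)]))
y=cv2.resize(f['color'][180:260,270:350],None,fx=7,fy=7,interpolation=3);save('pics/p2.png',y)
E
```

```text
[0.42575687 0.04049162 0.05372062] [6.04197395e-04 4.07855362e-02 9.99167741e-01 2.42038675e-05] [ 0.30035788 -0.91002674  0.03172923]
blade 0.05609534428570549
sill 0.04980836352253831 cover 0.06603996460488282
```

View pics/p2.png

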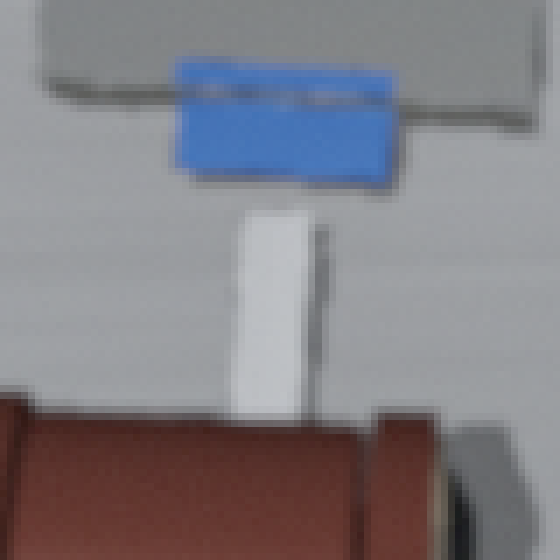

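The picture shows the blade tip at crop (278,212), about 10 mm short of the sill's front edge at (287,178). It is aligned to within 3 mm and sits at mid-gap height. Next I insert it 25 mm.

>>> {"op": "arm_command", "data": {
  "rows": [
    [0, [0.03, -0.005, 0], [0, 0, 0]],
    [0, [0.07, -0.01, 0], [0, 0, 0]],
    [0, [0.11, -0.015, 0], [0, 0, 0]],
    [0, [0.14, -0.018, 0], [0, 0, 0]],
    [0, [0.17, -0.022, 0], [0, 0, 0]],
    [0, [0.196, -0.025, 0], [0, 0, 0]],
    [0, [0.196, -0.025, 0], [0, 0, 0]],
    [0, [0.196, -0.025, 0], [0, 0, 0]]
  ]
}}

```text
time: 4.47
tool_pos: [0.4841, 0.0321, 0.053]
tool_rot: [-0.0, 0.042, 0.999, 0.0]
contact_force: [0.1, -0.7, -0.7]
gripper_width: 0.164
grasp_force: 60.6
```

>>> {"op": "arm_command", "data": {
  "rows": [
    [0, [0.002, 0, 0.048], [0, 0, 0]],
    [0, [0.007, 0, 0.083], [0, 0, 0]],
    [0, [0.016, -0.001, 0.117], [0, 0, 0]],
    [0, [0.028, -0.002, 0.15], [0, 0, 0]],
    [0, [0.043, -0.004, 0.181], [0, 0, 0]],
    [0, [0.061, -0.005, 0.211], [0, 0, 0]],
    [0, [0.082, -0.007, 0.239], [0, 0, 0]],
    [0, [0.106, -0.009, 0.264], [0, 0, 0]],
    [0, [0.132, -0.011, 0.287], [0, 0, 0]],
    [0, [0.16, -0.013, 0.308], [0, 0, 0]],
    [0, [0.191, -0.016, 0.325], [0, 0, 0]],
    [0, [0.222, -0.019, 0.34], [0, 0, 0]]
  ]
}}

```text
time: 5.47
tool_pos: [0.5519, 0.0262, 0.1558]
tool_rot: [0.001, 0.042, 0.999, -0.0]
contact_force: [-1.9, -0.2, -0.9]
gripper_width: 0.166
grasp_force: 60.6
```

```bash
python3 - <<'E'
from h import *
f=grab('top');b=grab('scene')
im=np.zeros((460,800,3),np.uint8)
x=cv2.resize(b['color'][60:290,230:430],None,fx=2,fy=2,interpolation=3);im[:,:400]=x
y=cv2.resize(f['color'][100:330,220:420],None,fx=2,fy=2,interpolation=3);im[:,400:]=y
save('pics/p3.png',im)
E
```

```text
(no output)
```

View pics/p3.png

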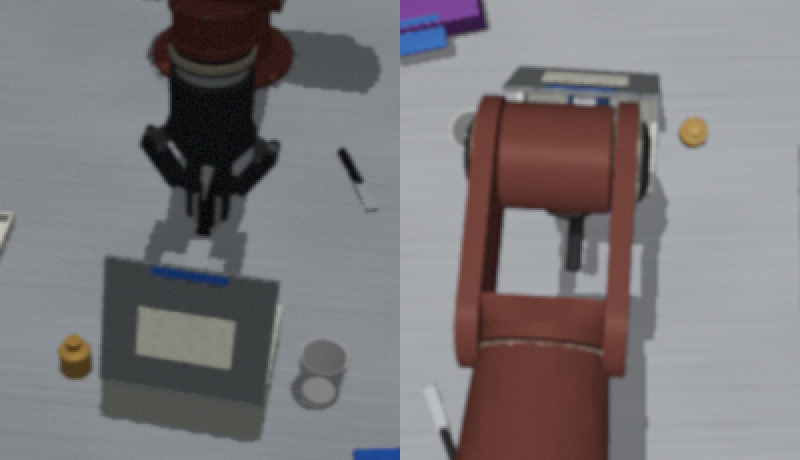

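The cover is tilted about 1.2 rad, resting on the blade. I continue the arc past upright.

>>> {"op": "arm_command", "data": {
  "rows": [
    [0, [0.033, -0.003, 0.011], [0, 0, 0]],
    [0, [0.067, -0.006, 0.019], [0, 0, 0]],
    [0, [0.102, -0.009, 0.023], [0, 0, 0]],
    [0, [0.137, -0.011, 0.024], [0, 0, 0]],
    [0, [0.171, -0.014, 0.021], [0, 0, 0]],
    [0, [0.206, -0.017, 0.015], [0, 0, 0]],
    [0, [0.235, -0.02, 0.006], [0, 0, 0]],
    [0, [0.235, -0.02, 0.006], [0, 0, 0]],
    [0, [0.235, -0.02, 0.006], [0, 0, 0]]
  ]
}}

```text
time: 6.32
tool_pos: [0.6211, 0.0205, 0.1561]
tool_rot: [-0.0, 0.042, 0.999, 0.0]
contact_force: [1.0, 0.1, -1.4]
gripper_width: 0.162
grasp_force: 60.6
```

>>> {"op": "arm_command", "data": {
  "rows": [
    [0, [-0.08, 0.007, 0], [0, 0, 0]],
    [0, [-0.2, 0.017, 0.05], [0, 0, 0]],
    [0, [-0.33, 0.027, 0.1], [0, 0, 0]],
    [0, [-0.45, 0.037, 0.1], [0, 0, 0]],
    [0, [-0.57, 0.037, 0.1], [0, 0, 0]],
    [0, [-0.7, 0.037, 0.1], [0, 0, 0]],
    [0, [-0.7, 0.037, 0.1], [0, 0, 0]],
    [0, [-0.7, 0.037, 0.1], [0, 0, 0]]
  ]
}}

```text
time: 6.98
tool_pos: [0.4092, 0.0319, 0.1864]
tool_rot: [0.001, 0.042, 0.999, 0.0]
contact_force: [-0.2, -0.1, -0.5]
gripper_width: 0.166
grasp_force: 60.6
```

```bash
python3 - <<'E'
from h import *
f=grab('top');b=grab('scene')
im=np.zeros((500,800,3),np.uint8)
x=cv2.resize(b['color'][100:300,250:420],None,fx=2,fy=2,interpolation=3);im[:400,:340]=x
y=cv2.resize(f['color'][100:225,260:375],None,fx=4,fy=4,interpolation=3);im[:,340:]=y
save('pics/p4.png',im)
# cover plane points: grey pts z>.07
P=[]
for v in range(100,160):
  for u in range(270,355):
    p=w(f,u,v)
    if .075<p[2]<.22 and .66<p[0]<.8: P.append(p)
P=np.array(P);print(len(P),P.min(0),P.max(0))
ax=np.array([.9965,-.0837]);s=(P[:,:2]-[.627,.019])@ax
print(np.polyfit(P[:,2],s,1))
E
```

```text
2402 [ 0.6910922  -0.06899954  0.07512826] [0.74578398 0.09245133 0.18792878]
[0.34502373 0.04625531]
```

View pics/p4.png

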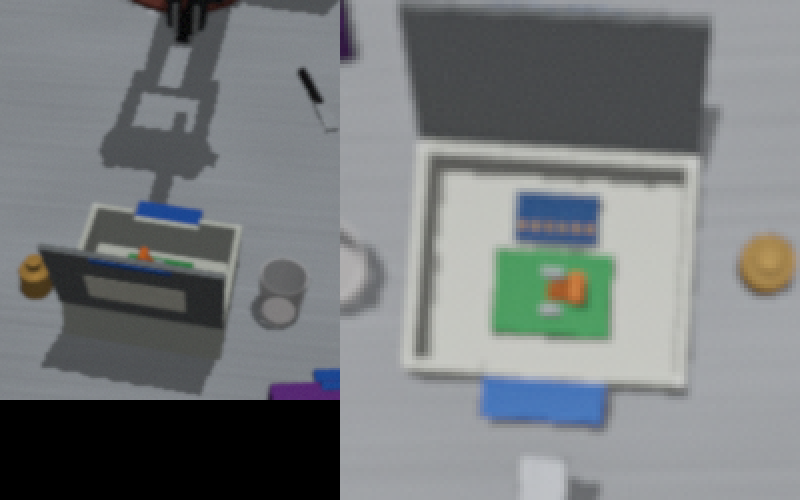

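The cover measures about 1.90 rad open with the blade withdrawn. The lever bar is at crop (577,288), on the box's -y side. I pitch the blade down 30° and hover on the lever's -y side.

>>> {"op": "arm_command", "data": {
  "rows": [
    [0, [0.06, -0.03, 0], [0.005, 0.06, 0]],
    [0, [0.12, -0.07, 0], [0.01, 0.13, 0]],
    [0, [0.2, -0.12, 0], [0.016, 0.2, 0]],
    [0, [0.28, -0.157, -0.03], [0.022, 0.27, 0]],
    [0, [0.35, -0.157, -0.08], [0.028, 0.332, 0]],
    [0, [0.409, -0.157, -0.12], [0.028, 0.332, 0]],
    [0, [0.409, -0.157, -0.16], [0.028, 0.332, 0]],
    [0, [0.409, -0.157, -0.16], [0.028, 0.332, 0]],
    [0, [0.409, -0.157, -0.16], [0.028, 0.332, 0]]
  ]
}}

```text
time: 7.83
tool_pos: [0.5334, -0.0155, 0.1375]
tool_rot: [-0.26, 0.04, 0.965, 0.011]
contact_force: [-0.3, 0.0, -0.2]
gripper_width: 0.164
grasp_force: 60.6
```

```bash
python3 - <<'E'
from h import *
f=load('top');ax=np.array([.9965,-.0837]);ay=np.array([.0837,.9965]);c=np.array([.627,.019])
bx=lambda p:((p[:2]-c)@ax*1e3,(p[:2]-c)@ay*1e3,p[2]*1e3)
print('bar',bx(w(f,319,171.8,.0466)),bx(w(f,319,172)))
for n,u,v,z in [('FL',407,373,.06),('FR',686,385,.06),('BL',417,140,.06),('BR',700,153,.06),('gA',497,250,.022),('gB',613,255,.022),('gC',492,333,.022),('gD',610,338,.022)]:
  print(n,np.round(bx(w(f,(u-340)/4+260-.4,v/4+100-.4,z)),1))
f=grab('top');y=cv2.resize(f['color'][100:225,260:375],None,fx=4.5,fy=4.5,interpolation=3);save('pics/p5.png',y)
s=monitor.state();print(s['tool_pos'],s['tool_rot'])
E
```

```text
bar (np.float64(-11.090317278890112), np.float64(-14.933001398885736), np.float64(46.59999999999997)) (np.float64(-12.11856512660683), np.float64(-15.104743737101208), np.float64(50.74243987580657))
FL [-65.5  78.1  60. ]
FR [-64.2 -79.1  60. ]
BL [67.8 80.6 60. ]
BR [ 68.  -80.6  60. ]
gA [12.9 34.4 22. ]
gB [ 13.2 -33.7  22. ]
gC [-36.2  34.6  22. ]
gD [-35.7 -34.5  22. ]
[ 0.53359156 -0.01547397  0.13884719] [-0.25850163  0.04021235  0.96511183  0.01090987]
```

View pics/p5.png

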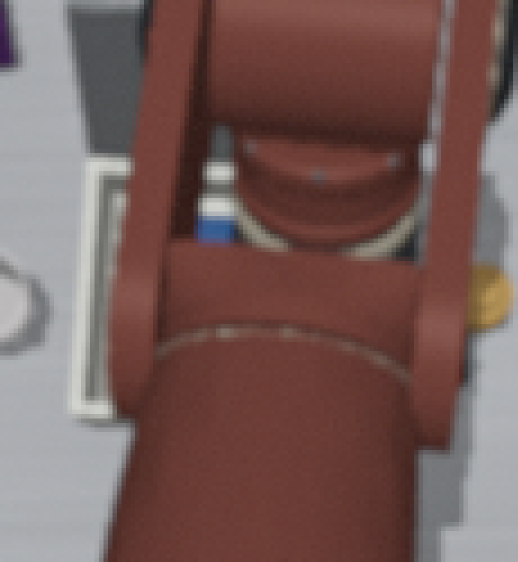

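The arm hides the box from above, but its measured outline matches the nominal one to within 3 mm. Next I lower the blade and push.

>>> {"op": "arm_command", "data": {
  "rows": [
    [0, [0, 0, -0.06], [0, 0, 0]],
    [0, [0, 0, -0.12], [0, 0, 0]],
    [0, [0, 0, -0.165], [0, 0, 0]],
    [0, [0, 0, -0.165], [0, 0, 0]],
    [0, [0.001, 0.015, -0.165], [0, 0, 0]],
    [0, [0.003, 0.03, -0.165], [0, 0, 0]],
    [0, [0.004, 0.045, -0.165], [0, 0, 0]],
    [0, [0.005, 0.06, -0.165], [0, 0, 0]],
    [0, [0.005, 0.06, -0.165], [0, 0, 0]]
  ]
}}

```text
time: 8.63
tool_pos: [0.5359, 0.003, 0.0901]
tool_rot: [-0.258, 0.04, 0.965, 0.011]
contact_force: [-0.3, -0.5, -2.0]
gripper_width: 0.164
grasp_force: 60.6
```

>>> {"op": "arm_command", "data": {
  "rows": [
    [0, [0.001, 0.015, 0], [0, 0, 0]],
    [0, [0.003, 0.03, 0], [0, 0, 0]],
    [0, [0.004, 0.045, 0], [0, 0, 0]],
    [0, [0.005, 0.06, 0], [0, 0, 0]],
    [0, [0.006, 0.07, 0], [0, 0, 0]],
    [0, [0.006, 0.07, 0], [0, 0, 0]]
  ]
}}

```text
time: 9.13
tool_pos: [0.5371, 0.0241, 0.089]
tool_rot: [-0.258, 0.04, 0.965, 0.011]
contact_force: [0.9, -0.3, -0.2]
gripper_width: 0.158
grasp_force: 60.7
```

```bash
python3 - <<'E'
from h import *
b=grab('scene');c=grab('wrist')
im=np.zeros((600,800,3),np.uint8)
im[:360,:400]=cv2.resize(b['color'][165:255,270:370],None,fx=4,fy=4,interpolation=3)
im[360:,:384]=cv2.resize(c['color'],(384,240))
im[:600,400:]=cv2.resize(c['color'][200:400,255:388],(400,600),interpolation=3)
save('pics/p6.png',im)
E
```

```text
(no output)
```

View pics/p6.png

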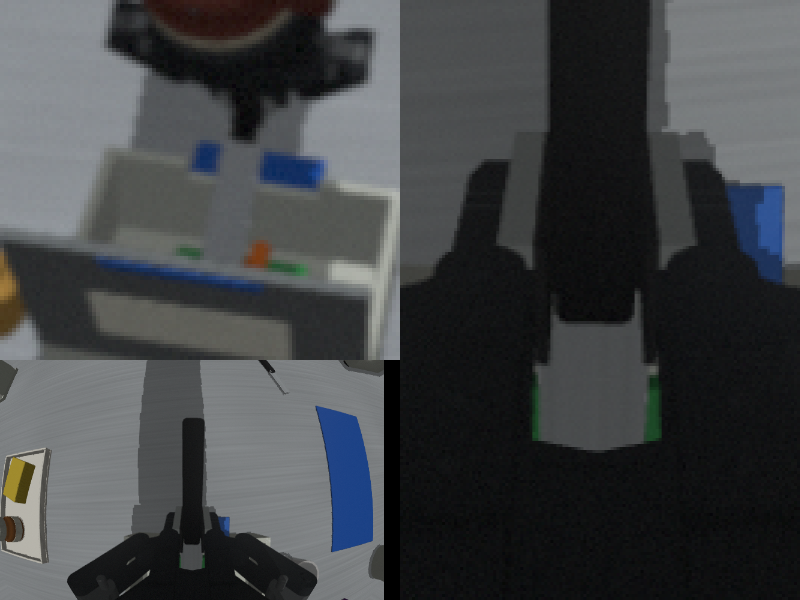

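The lever's orange bar at crop (258,252) is now on the +y side, ahead of the blade. I push on until it meets the stop.

>>> {"op": "arm_command", "data": {
  "rows": [
    [0, [0.001, 0.01, 0], [0, 0, 0]],
    [0, [0.001, 0.018, 0], [0, 0, 0]],
    [0, [0.002, 0.024, 0], [0, 0, 0]],
    [0, [0.002, 0.024, 0], [0, 0, 0]]
  ]
}}

```text
time: 9.57
tool_pos: [0.5376, 0.0303, 0.0893]
tool_rot: [-0.258, 0.041, 0.965, 0.01]
contact_force: [-0.2, -2.5, 1.0]
gripper_width: 0.162
grasp_force: 60.9
```

>>> {"op": "arm_command", "data": {
  "rows": [
    [0, [0.001, 0.007, 0], [0, 0, 0]],
    [0, [0.001, 0.014, 0], [0, 0, 0]],
    [0, [0.001, 0.014, 0], [0, 0, 0]]
  ]
}}

```text
time: 9.82
tool_pos: [0.5383, 0.0336, 0.0895]
tool_rot: [-0.258, 0.041, 0.965, 0.009]
contact_force: [-0.2, -5.9, 2.5]
gripper_width: 0.167
grasp_force: 61.5
```

The force is rising, so the lever is at its stop. I back off, lift and retreat.

>>> {"op": "arm_command", "data": {
  "rows": [
    [0, [0, -0.02, 0], [0, 0, 0]],
    [0, [0, -0.05, 0], [0, 0, 0]],
    [0, [0, -0.05, 0.08], [0, 0, 0]],
    [0, [0, -0.05, 0.2], [0, 0, 0]],
    [0, [-0.1, 0, 0.3], [0, -0.06, 0]],
    [0, [-0.22, 0, 0.35], [-0.01, -0.13, 0]],
    [0, [-0.34, 0, 0.35], [-0.016, -0.2, 0]],
    [0, [-0.44, 0, 0.35], [-0.022, -0.27, 0]],
    [0, [-0.44, 0, 0.35], [-0.028, -0.332, 0]],
    [0, [-0.44, 0, 0.35], [-0.028, -0.332, 0]],
    [0, [-0.44, 0, 0.35], [-0.028, -0.332, 0]]
  ]
}}

```text
time: 10.73
tool_pos: [0.4039, 0.0353, 0.1938]
tool_rot: [0.001, 0.041, 0.999, 0.0]
contact_force: [-0.1, -0.7, -0.7]
gripper_width: 0.164
grasp_force: 60.6
```

```bash
python3 - <<'E'
from h import *
f=grab('top')
ax=np.array([.9965,-.0837]);ay=np.array([.0837,.9965]);c=np.array([.627,.019])
g=f['color'].astype(int);m=(g[...,0]-g[...,2]>80)&(g[...,0]>140);m[:150]=0;m[195:]=0;m[:,:280]=0;m[:,345:]=0
v,u=np.nonzero(m)
for a,b in zip(u,v):
  p=w(f,a,b)
  if p[2]>.042: print(a,b,np.round([(p[:2]-c)@ax*1e3,(p[:2]-c)@ay*1e3,p[2]*1e3],1))
P=[]
for b in range(95,160):
  for a in range(265,360):
    p=w(f,a,b)
    if .08<p[2]<.22 and .66<p[0]<.8: P.append(p)
P=np.array(P);s=(P[:,:2]-c)@ax
print(len(P),np.pi/2+np.arctan(np.polyfit(P[:,2],s,1)[0]))
s=monitor.state();print(s['tool_pos'],s['tool_rot'])
save('pics/p7.png',cv2.resize(f['color'][80:260,240:390],None,fx=3.3,fy=3.3,interpolation=3))
E
```

```text
304 167 [-2.3 19.7 50.3]
305 167 [-2.1 17.5 50.2]
303 168 [-4.6 22.  49.4]
304 168 [-4.5 19.7 49.8]
305 168 [-4.4 17.4 49.7]
306 168 [-4.2 15.1 49.6]
303 169 [-7.1 21.7 50.9]
304 169 [-7.  19.4 51.6]
305 169 [-6.6 17.3 49.1]
306 169 [-6.4 15.  48.4]
307 169 [-5.9 12.9 46.2]
303 170 [-9.2 21.7 50. ]
304 170 [-9.2 19.3 50.7]
305 170 [-9.3 16.9 52.2]
306 170 [-8.7 14.9 48.6]
307 170 [-8.3 12.7 46.5]
308 170 [-7.7 10.7 42.7]
303 171 [-11.6  21.5  50.4]
304 171 [-11.6  19.1  51.6]
305 171 [-11.5  16.9  51. ]
306 171 [-10.9  14.8  48.1]
307 171 [-10.7  12.6  47.3]
308 171 [-10.2  10.5  44.1]
303 172 [-13.6  21.5  48.5]
304 172 [-14.   19.   52.4]
305 172 [-13.6  16.8  50.2]
306 172 [-13.3  14.6  48.7]
307 172 [-12.8  12.5  45.7]
310 172 [-155.1  -52.1 1093.8]
303 173 [-16.4  21.1  51.8]
304 173 [-16.1  18.9  50.9]
305 173 [-16.3  16.5  52.7]
306 173 [-15.7  14.5  49.6]
307 173 [-14.6  12.6  42.1]
308 173 [-14.7  10.3  43.4]
304 174 [-17.4  19.3  42.9]
305 174 [-17.3  17.   43.4]
2316 1.9048387795378035
[0.40532866 0.03499874 0.19433038] [3.37192287e-04 4.15955390e-02 9.99134403e-01 3.77114544e-04]
```

View pics/p7.png

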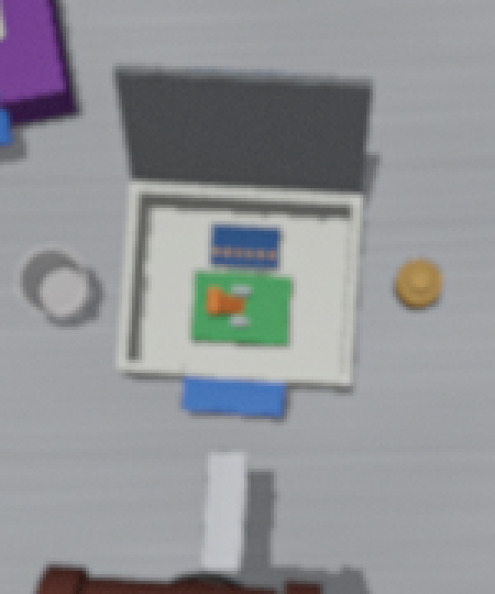

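The lever bar is now at y ≈ +17.5 mm, so it is fully over, and the cover still stands at 1.90 rad. I take the spatula back to its mat, moving in y first to clear the beaker.

>>> {"op": "arm_command", "data": {
  "rows": [
    [0, [0, 0.13, 0], [0, 0, 0]],
    [0, [0, 0.26, 0], [0, 0, 0]],
    [0, [0, 0.39, 0], [0, 0, 0.02]],
    [0, [0, 0.52, 0], [0, 0, 0.04]],
    [0, [0, 0.65, 0], [0, 0, 0.06]],
    [0, [0.04, 0.77, 0], [0, 0, 0.089]],
    [0, [0.12, 0.87, -0.05], [0, 0, 0.089]],
    [0, [0.22, 0.934, -0.11], [0, 0, 0.089]],
    [0, [0.3, 0.934, -0.2], [0, 0, 0.089]],
    [0, [0.376, 0.934, -0.3], [0, 0, 0.089]],
    [0, [0.376, 0.934, -0.4], [0, 0, 0.089]],
    [0, [0.376, 0.934, -0.4], [0, 0, 0.089]]
  ]
}}

```text
time: 11.78
tool_pos: [0.5161, 0.3133, 0.0645]
tool_rot: [-0.008, -0.028, 1.0, -0.003]
contact_force: [-1.3, -1.1, -3.3]
gripper_width: 0.167
grasp_force: 60.6
```

>>> {"op": "arm_command", "data": {
  "rows": [
    [0, [0, 0, -0.06], [0, 0, 0]],
    [0, [0, 0, -0.12], [0, 0, 0]],
    [0, [0, 0, -0.17], [0, 0, 0]],
    [0, [0, 0, -0.17], [0, 0, 0]],
    [0, [0, 0, -0.17], [0, 0, 0]]
  ]
}}

```text
time: 12.2
tool_pos: [0.5187, 0.3152, 0.0226]
tool_rot: [-0.001, -0.028, 1.0, -0.0]
contact_force: [-0.7, 0.3, -0.0]
gripper_width: 0.162
grasp_force: 60.6
```

Down 12.5 mm more, open, rise and retreat to the left.

>>> {"op": "arm_command", "data": {
  "rows": [
    [0, [0, 0, -0.02], [0, 0, 0]],
    [0, [0, 0, -0.042], [0, 0, 0]],
    [0, [0, 0, -0.042], [0, 0, 0]],
    [0, [0, 0, -0.042], [0, 0, 0]],
    [25, [0, 0, -0.042], [0, 0, 0]],
    [40, [0, 0, -0.042], [0, 0, 0]],
    [50, [0, 0, -0.04], [0, 0, 0]],
    [50, [0, 0, -0.04], [0, 0, 0]],
    [50, [0, 0, 0.02], [0, 0, 0]],
    [50, [0, 0, 0.1], [0, 0, 0]],
    [50, [0, 0, 0.22], [0, 0, 0]],
    [50, [0, 0, 0.35], [0, 0, 0]]
  ]
}}

```text
time: 13.2
tool_pos: [0.5172, 0.3144, 0.1276]
tool_rot: [-0.002, -0.028, 1.0, -0.001]
contact_force: [0.0, 1.0, -0.6]
gripper_width: 0.589
grasp_force: 0.0
```

>>> {"op": "arm_command", "data": {
  "rows": [
    [50, [0, 0, 0.15], [0, 0, 0]],
    [50, [-0.13, 0.06, 0.2], [0, 0, 0]],
    [50, [-0.26, 0.12, 0.2], [0, 0, 0]],
    [50, [-0.39, 0.18, 0.2], [0, 0, 0]],
    [50, [-0.5, 0.22, 0.2], [0, 0, 0]],
    [50, [-0.5, 0.22, 0.2], [0, 0, 0]],
    [50, [-0.5, 0.22, 0.2], [0, 0, 0]]
  ]
}}

```text
time: 13.78
tool_pos: [0.3669, 0.3818, 0.1885]
tool_rot: [0.0, -0.03, 1.0, 0.0]
contact_force: [0.2, -0.4, 0.0]
gripper_width: 0.585
grasp_force: 0.0
```

```bash
python3 - <<'E'
from h import *
a=grab('top');b=grab('scene');s=monitor.state();print(s['time'],s['tool_pos'],s['contact_force'])
im=np.zeros((600,800,3),np.uint8)
im[:400,:640]=a['color'];im[400:600,:320]=b['color'][::2,::2]
im[400:600,330:630]=cv2.resize(b['color'][160:280,420:600],(300,200))
save('pics/p8.png',im)
E
```

```text
13.8833 [0.36903166 0.38104412 0.18847519] [ 0.6349213  -0.2860866  -0.44851138]
```

View pics/p8.png

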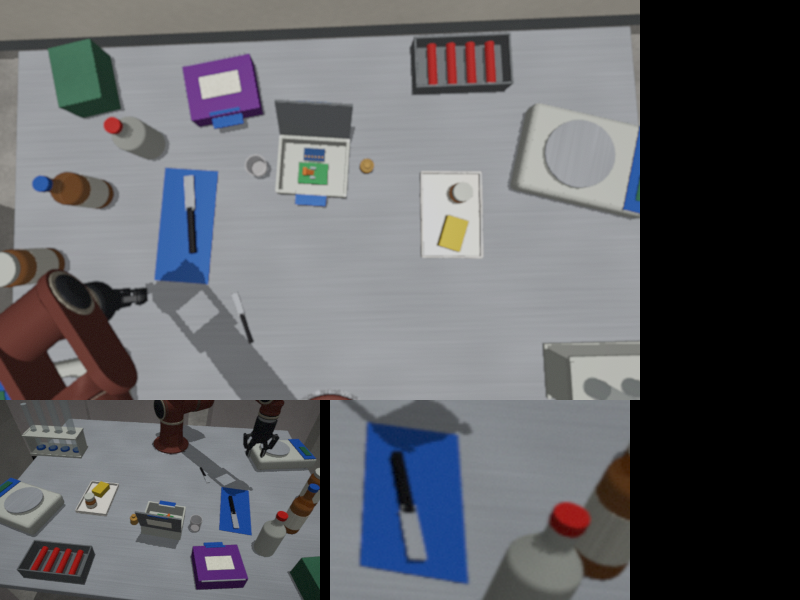

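The spatula lies on its mat at (190,215), the cover stands open, the lever is over to the +y side, and the bystanders haven't moved. The arm is clear, so I hand in.

```bash
python3 -c "
from plant import manip
print(manip.job_done())"
```

```text
the job is handed in; nothing more can be done
None
```

The job is handed in: the spatula levered the cover open to about 1.90 rad and it stays there, the clamp lever is fully over to its +y side, the spatula is back on its mat, and the cheese, jar, weight and beaker still stand where they were.

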